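# Set the drum prop to length and cam it shut

### The arm

A 6-joint arm with a two-finger parallel gripper is mounted at the origin on the work surface. World frame = base frame: x ahead of the robot, y to its left, z up, the work surface at z = 0. Lengths are in m, angles in rad, forces in N, time in s.
With the tool pointing down it reaches from about 0.375 to 0.9 m from the base axis. Payload 3.1 kg.
Tool frame: the origin (TCP) lies midway between the tips of the shut fingers; the grasp point (between the pads) lies 19 mm behind it; x points along the fingers, z is the direction in which the jaws open and shut, and the axes are right-handed (so a half turn about x gives the same grasp; the last joint's range is limited). The gripper opens to 85 mm and grips with 20 to 120 N. Pads are 22 mm wide; open, the fingers measure 114 mm over their backs; the gripper's body (76 mm by 85 mm) begins 54 mm behind the grasp point. The pads swing forward as they close: fully open they stand 13 mm farther back than shut.
Start: joints at [-1.446, 0.527, 1.433, -0, 1.181, -0.178], TCP at [0.187, -0.596, 0.231] pointing down, gripper open.
Joint ranges: [-3.08, 3.08], [-0.75, 2.2], [0.22, 2.44], [-1.43, 4.57], [0, 2.65], [-2.85, 2.85]. Speed limits (rad/s): [2.79, 2.79, 3.14, 3.14, 3.14, 3.14].

### API

Orientations are given as a unit quaternion [x, y, z, w].
In Python, from station import telemetry, optics, manip gives the robot as it stands.
- The arm moves only by the tool step_arm, never from a script. Its argument "commands" is a list of rows, each a list of 4 numbers: the shift along the tool's x, y, z in m, then the turn about the tool's x in rad. A call has 1 to 8 rows; each row is the pose to reach, as a shift and turn from the pose measured when the call began, along the tool's axes at that moment; what a row does not reach only later rows make up. A row lasts 1/12 s, in which the tool goes at most 41.7 mm and 7.16 degrees, less where a joint would pass 70% of its speed; a pose out of reach is approached as far as the arm can. A call with a gripper value outside its range is refused whole. "jaw" is the finger opening in m, from 0 to 0.0854, set as the call begins (left out, the last holds). The fingers move at their own pace and stop on an object; "grip_force" is the grip in N (left out, the last holds). Time passes only in rows, so rows that repeat a pose let the fingers close. It gives the time, the measured TCP pose, the force and the opening at its end, in the units of the state.
- telemetry.sense(): the state, without advancing time (a new reading comes with each control period).
- optics.snapshot(name): name is "scene" or "top"; returns the picture (420x560x3 uint8, red, green, blue); there is no depth.
- optics.camera_params(name): a dict with "mtx" (3x3 intrinsics, pixels), "k1" (the pictures are not rectified: a ray, as slopes to the right and down, at radius r is drawn at 1 + k1 r^2 times it, then the intrinsics apply), "origin" and "attitude" of the camera in the world. Camera axes: x right, y down, z forward; pixel columns grow to the right and rows downward; lengths in m; the calibration is good to about 2 mm. A picture is of the moment at which its call begins. camera_params takes no time and is no camera call.
- manip.sign_off(): hands the job in, once; it reports no verdict.
The state is a dict: "t": time; "q": joint angles; "qd": joint speeds; "tau": joint torques, N m; "tcp_pos": TCP position; "tool_rot": TCP orientation; "force": force on the tool from outside, world axes, zero at the start; "ft_torque": the same for the moment, N m; "finger_gap": opening from 0.0 (shut) to 1.0 (fully open).
Only numpy, scipy, OpenCV 4.12 (cv2) and the standard library are available. Lean on these libraries where they do the work, as an engineer would, in place of code of your own. Each camera call takes 0.05 s, during which the arm holds its last target.

### The job

The telescopic prop that tilts the wine drum has to be set: take hold of its round black head, draw the sliding leg up until the yellow index plate is level with the red marker plate, and while holding it there slide the red cam lever round the collar until it is fully closed. The leg sinks if it is let go and the cam is not to be trusted yet, so finish still holding the head with the leg at the mark. Do not close the cam before the leg is at its mark, do not shift the red marker, and leave the bottle, tumbler and bung where they stand.

Things in the scene. Friction and masses are not known exactly. Their poses are not given: they have to be found in the camera images.
- prop: Fixed prop stand. Origin: centre of the underside of its grey 150 x 150 x 10 mm base, on the leg's vertical axis. An aluminium sleeve (38 mm diameter) ends in a dark collar, 52 mm diameter, its top 112 mm above the work surface. Its own +x axis points to the side where the yellow index plate sticks out; z up.
- head: Round black rubber head with orange bands on the sliding leg, 36 mm diameter, 40 mm tall, axis upright. Origin at its centre, 142 mm above the work surface with the leg fully in (10 mm gap to the collar). It swivels freely on the leg, so a gripper holding it may turn about the leg's axis. The leg (0.45 kg with head) slides vertically 0 to 50 mm, starts fully in and sinks when let go.
- index (a point): Middle of the outer end of the yellow index plate (5 mm thick, 20 mm wide), fixed to the sliding leg and sticking out through the sleeve's slot, 58 mm from the leg's axis. It rises with the leg, 40 mm above the work surface with the leg fully in.
- marker_tip (a point): Middle of the end of the red marker plate (5 mm thick), beside the yellow plate on the steel scale rail; 14 to 34 mm higher than the index with the leg fully in. Index and marker are level when these two points have the same height. The marker is held by stiff friction (6 N).
- paddle (a point): Centre of the cam lever's upright red paddle: 25 to 55 mm from the leg's axis, 8 mm thick, 102 to 180 mm above the work surface whatever the leg does. The lever's flat arm below tops out at 106 mm. The lever turns about the leg's axis, so a finger beside the head can push the paddle round as the gripper turns.
- cam_lever (a joint): Angle of the cam lever about the leg's vertical axis: 0 is fully open, 1.0 rad fully closed against its stop, growing anticlockwise seen from above. The paddle's direction from the axis is at 1.5 rad plus this value, anticlockwise from the prop's own +x axis. It stays where it is left; turning it takes about 0.06 N m (2 N at the paddle).
- bottle: Bystander: green glass wine bottle with a cork, 74 mm diameter, 290 mm tall; origin at the centre of its underside.
- tumbler: Bystander: white cup, 68 mm diameter, 90 mm tall; origin at the centre of its underside.
- bung: Bystander: tapered cork bung, 56 mm diameter, 40 mm tall; origin at the centre of its underside.
Not all that is in view belongs to the job. Several things have the shape of the prop; the one meant has the colours described above.

How it is judged:
By the outcome, as a careful person would: the job done as asked, in the order asked, and still so for the second after the job is handed in, while the arm keeps its last pose, push and grip.
It also fails if it takes over 48 s, if anything falls off the work surface, if the arm or the gripper's body presses on something with over 40 N, if the wrist force passes 120 N, or if a joint passes its speed limit or range.

## Working session

There is one attempt and no reset: what is moved stays moved. The work goes in short steps, Python scripts to look and compute and a tool call to move; the robot and the scene stay as the last step left them, time stands still between calls to the robot, and variables do not carry over. Pictures are saved under pics/ and viewed, and the job is handed in when it is done.

Besides the shell and the picture viewer there is one more tool, called after "Request:" as name(argument=value, ...) on one line, values as JSON. step_arm: Moves the arm, as the interface text tells. Its arguments: {"type":"object","properties":{"commands":{"type":"array","items":{"type":"array","items":{"type":"number"}}},"jaw":{"type":"number"},"grip_force":{"type":"number"}},"required":["commands"]}

```bash
ls; mkdir -p pics; python3 - <<'E'
from station import telemetry, optics
import cv2
for n in ("scene","top"):
    im=optics.snapshot(n); cv2.imwrite(f"pics/{n}0.png",im[:,:,::-1])
    p=optics.camera_params(n); print(n,p)
print(telemetry.sense())
E
```

```text
pics
scene {'mtx': array([[442.92244371,   0.        , 279.3405762 ],
       [  0.        , 442.92244371, 205.14980256],
       [  0.        ,   0.        ,   1.        ]]), 'k1': -0.02083997266620165, 'origin': array([1.45591719, 0.06100382, 0.99458189]), 'attitude': array([ 0.62161605,  0.68441097, -0.28401925, -0.25398459])}
top {'mtx': array([[401.39315376,   0.        , 285.67137219],
       [  0.        , 401.39315376, 211.05976189],
       [  0.        ,   0.        ,   1.        ]]), 'k1': -0.04444589595437484, 'origin': array([ 0.50012726, -0.01949659,  1.1010993 ]), 'attitude': array([ 0.71048963, -0.70290601,  0.02795916, -0.01859875])}
{'t': 0.1, 'q': array([-1.44547203e+00,  5.28372783e-01,  1.43377260e+00, -2.35330905e-05,
        1.18140186e+00, -1.78464982e-01]), 'qd': array([-0.00062799, -0.0031868 , -0.00355339, -0.00142866, -0.00138154,
       -0.00157271]), 'tau': array([ 6.24060958e-04, -4.43303454e+01, -1.78586715e+01, -2.85099877e-04,
        3.84728221e-03, -1.15938022e-05]), 'tcp_pos': array([ 0.18692233, -0.59571905,  0.23043223]), 'tool_rot': array([ 0.41908088,  0.57038138, -0.41808856,  0.56941922]), 'force': array([0.25400783, 0.17127766, 0.42525189]), 'ft_torque': array([-0.0364055 ,  0.02585664,  0.00275311]), 'finger_gap': 0.9985038650083015}
```

View pics/scene0.png

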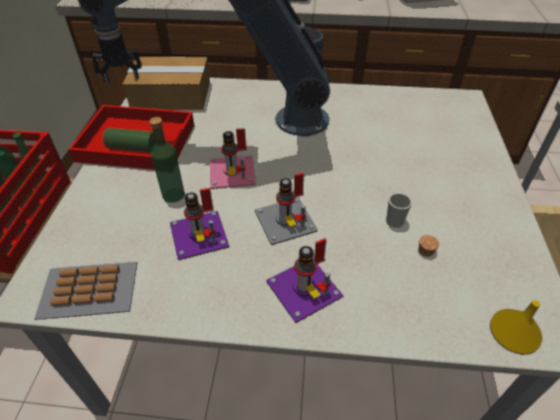

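View pics/top0.png

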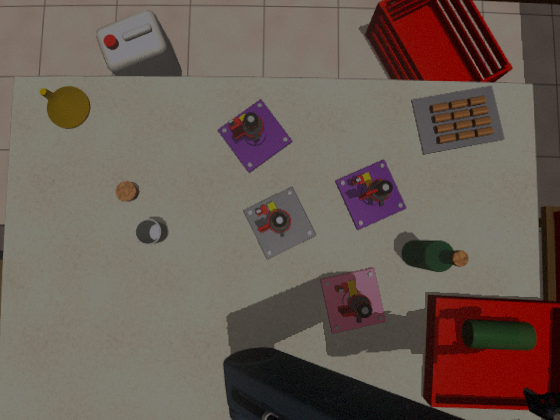

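The prop with the grey base is at about (279,222) in the top view and (286,210) in the scene view. I'll zoom in on both.

```bash
cat > h.py <<'E'
import numpy as np, cv2
from scipy.spatial.transform import Rotation as R
from station import telemetry, optics
def cam(n):
    p=optics.camera_params(n); return p['mtx'],p['k1'],p['origin'],R.from_quat(p['attitude']).as_matrix()
def ray(n,uv):
    K,k,o,A=cam(n)
    x=cv2.undistortPoints(np.array([[uv]],float),K,np.array([k,0,0,0,0.]))[0,0]
    d=A@np.array([x[0],x[1],1]); return o,d/np.linalg.norm(d)
def plane(n,uv,z):
    o,d=ray(n,uv); return o+d*(z-o[2])/d[2]
def proj(n,P):
    K,k,o,A=cam(n); c=A.T@(np.array(P,float)-o)
    return cv2.projectPoints(c.reshape(1,1,3),np.zeros(3),np.zeros(3),K,np.array([k,0,0,0,0.]))[0][0,0]
def tri(a,b):
    M=np.zeros((3,3));v=np.zeros(3)
    for n,uv in (("scene",a),("top",b)):
        o,d=ray(n,uv); Q=np.eye(3)-np.outer(d,d); M+=Q; v+=Q@o
    P=np.linalg.solve(M,v)
    return P,[proj("scene",P)-a,proj("top",P)-b]
E
python3 - <<'E'
import cv2
a=cv2.imread('pics/scene0.png')[160:250,245:345]; b=cv2.imread('pics/top0.png')[175:270,230:330]
cv2.imwrite('pics/sz.png',cv2.resize(a,None,fx=6.6,fy=6.6,interpolation=cv2.INTER_CUBIC)[:600])
cv2.imwrite('pics/tz.png',cv2.resize(b,None,fx=6,fy=6,interpolation=cv2.INTER_CUBIC))
E
```

```text
(no output)
```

View pics/sz.png

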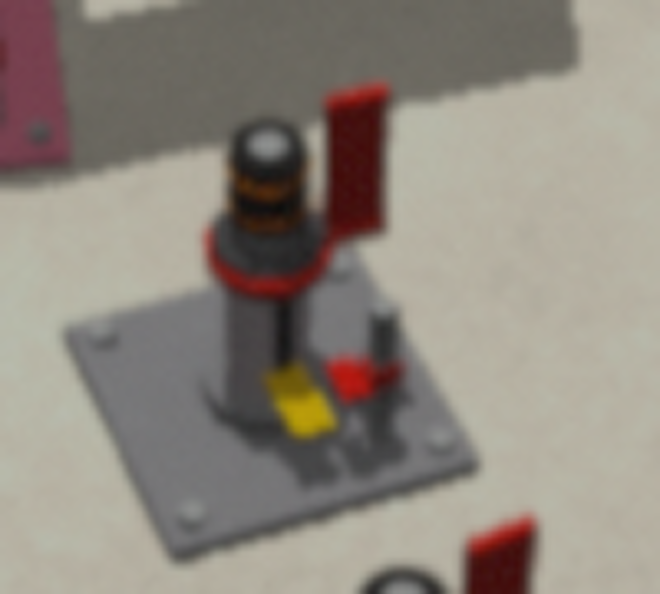

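View pics/tz.png

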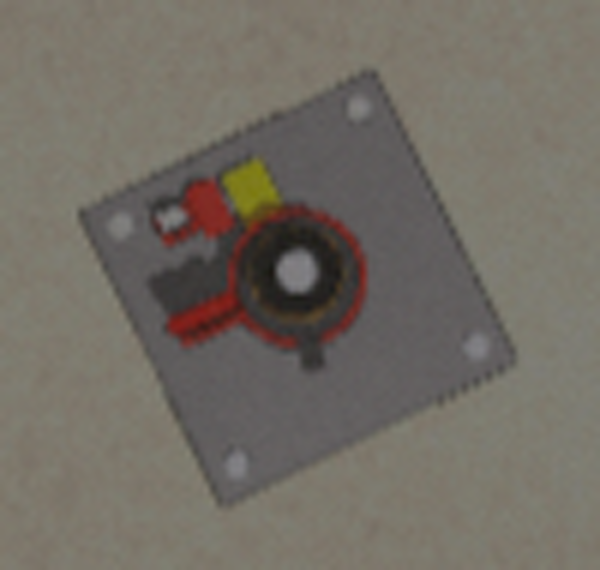

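```bash
python3 - <<'E'
from h import *
np.set_printoptions(precision=4,suppress=True)
im=cv2.imread('pics/top0.png'); 
c=[(80,212),(372,68),(515,360),(224,507)]
cs=[plane("top",(x/6+230-.4,y/6+175-.4),.01) for x,y in c]
print(np.array(cs)); C=np.mean(cs,0); print("C",C)
e1=cs[1]-cs[0];print(np.linalg.norm(e1), np.linalg.norm(cs[2]-cs[1]))
# +x of prop: corner 3->0 direction / 2->1
d=(cs[0]-cs[3])+(cs[1]-cs[2]); e=(cs[1]-cs[0])+(cs[2]-cs[3]); print("yaw from x", np.arctan2(d[1],d[0]), np.arctan2(e[1],e[0])+np.pi/2)
c2=[(68,330),(355,255),(478,465),(180,553)]
s=[plane("scene",(x/6.6+245-.4,y/6.6+160-.4),.01) for x,y in c2]; print(np.array(s),np.mean(s,0))
print("head top from top cam", plane("top",(297/6+230-.4,271/6+175-.4),.162), "scene",plane("scene",(267/6.6+245-.4,145/6.6+160-.4),.162))
# blobs
for n,roi in (("scene",(160,250,245,345)),("top",(175,270,230,330))):
    im=cv2.imread(f'pics/{n}0.png'); hsv=cv2.cvtColor(im,cv2.COLOR_BGR2HSV)
    y0,y1,x0,x1=roi
    H,S,V=[hsv[...,i].astype(int) for i in range(3)]
    for nm,m in (("yel",(H>20)&(H<35)&(S>150)&(V>80)),("red",((H<8)|(H>172))&(S>150)&(V>70))):
        m=m.astype(np.uint8); k=np.zeros_like(m);k[y0:y1,x0:x1]=m[y0:y1,x0:x1]
        N,L,st,ce=cv2.connectedComponentsWithStats(k)
        for i in range(1,N):
            if st[i,4]>8: print(n,nm,st[i],ce[i])
E
```

```text
[[ 0.5739  0.0828  0.01  ]
 [ 0.6413 -0.0491  0.01  ]
 [ 0.509  -0.1151  0.01  ]
 [ 0.4415  0.0157  0.01  ]]
C [ 0.5414 -0.0164  0.01  ]
0.1480865895385331 0.14786187254479102
yaw from x 0.46576847018320755 0.4740679543166819
[[ 0.5101 -0.1139  0.01  ]
 [ 0.4472  0.017   0.01  ]
 [ 0.5769  0.0812  0.01  ]
 [ 0.6404 -0.0465  0.01  ]] [ 0.5436 -0.0155  0.01  ]
head top from top cam [ 0.5415 -0.0164  0.162 ] scene [ 0.5398 -0.0179  0.162 ]
scene yel [285 215  11  11  72] [289.9306 220.5417]
scene red [295 173   8   5  27] [298.5926 174.9259]
scene red [277 192  25  13  67] [289.0597 199.5224]
scene red [295 215  10   6  41] [298.5854 217.1463]
scene red [316 239   9   9  33] [319.9697 242.1818]
top yel [267 202   9  10  56] [271.5    206.1786]
top red [261 205   8   9  49] [264.1837 209.3878]
top red [283 211   7   7  10] [286.5 213.5]
top red [258 219  15  13  63] [264.8571 226.873 ]
```

```bash
python3 - <<'E'
import cv2
a=cv2.imread('pics/scene0.png')[205:235,278:315]; b=cv2.imread('pics/top0.png')[195:225,250:285]
cv2.imwrite('pics/sz2.png',cv2.resize(a,None,fx=20,fy=20,interpolation=cv2.INTER_NEAREST))
cv2.imwrite('pics/tz2.png',cv2.resize(b,None,fx=20,fy=20,interpolation=cv2.INTER_NEAREST))
E
```

```text
(no output)
```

View pics/sz2.png

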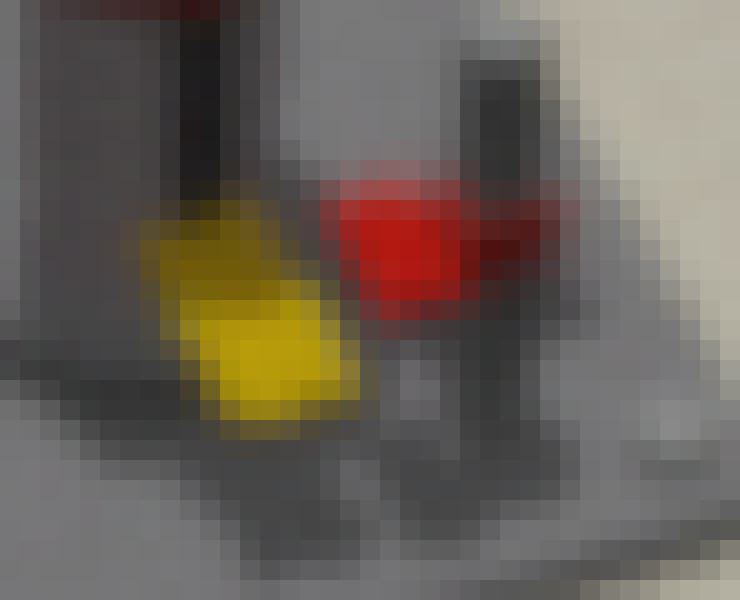

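View pics/tz2.png

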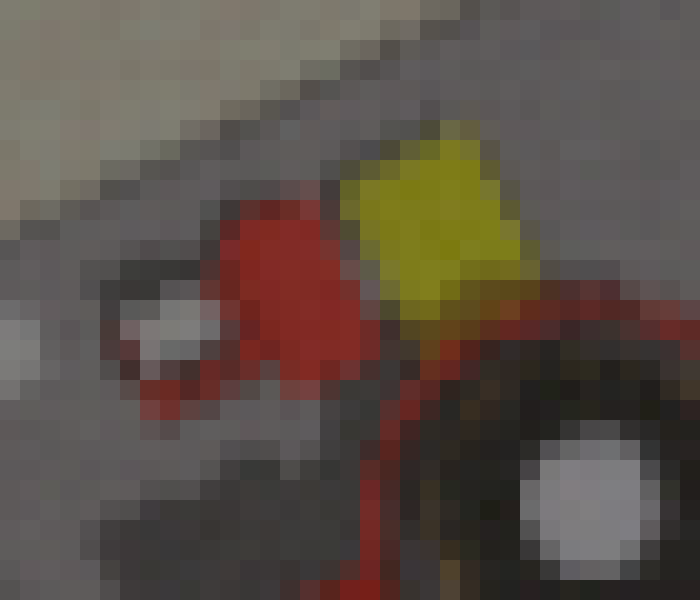

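```bash
python3 - <<'E'
from h import *
np.set_printoptions(precision=4,suppress=True)
S=lambda x,y:np.array((x/20+278-.5,y/20+205-.5)); T=lambda x,y:np.array((x/20+250-.5,y/20+195-.5))
C=np.array([.5415,-.0165]);y=.47
ax=np.array([np.cos(y),np.sin(y)]);ay=np.array([-ax[1],ax[0]])
def show(n,s,t):
    P,e=tri(s,t);print(n,P,"local",(P[:2]-C)@ax,(P[:2]-C)@ay,*e)
show("yel near",S(368,372),T(342,180)); show("yel far",S(215,408),T(465,122))
show("red near",S(380,297),T(325,195)); show("red outer far",S(470,278),T(217,232))
show("red inner near",S(325,190),T(382,365))
for z in(.0375,.04,.0425): print("pred yel near",z,proj("scene",[*(C+.058*ax+.01*ay),z])-[277.5,204.5],proj("top",[*(C+.058*ax+.01*ay),z])-[249.5,194.5])
E
```

```text
yel near [0.589  0.0179 0.0473] local 0.057973707698119235 0.009150504894695714 [-0.2033  0.0018] [-0.2232  0.0147]
yel far [ 0.5972 -0.0009  0.0466] local 0.056723281863040334 -0.011300450442356185 [ 0.7418 -0.0024] [ 0.8103 -0.0604]
red near [0.586  0.0194 0.0601] local 0.05593221528074979 0.011857089031197674 [-0.1185  0.0013] [-0.1311  0.0086]
red outer far [0.5811 0.0327 0.0602] local 0.05755702054459244 0.025963948898970156 [ 0.1073 -0.0022] [ 0.1189 -0.0077]
red inner near [0.5641 0.0108 0.0588] local 0.03250342441628427 0.014097639467943067 [ 0.211 -0.002] [ 0.2363 -0.0165]
pred yel near 0.0375 [18.3991 20.8076] [16.7124  9.4592]
pred yel near 0.04 [18.4172 20.2298] [16.6797  9.3805]
pred yel near 0.0425 [18.4354 19.6505] [16.6467  9.3015]
```

```bash
python3 - <<'E'
from h import *
np.set_printoptions(precision=4,suppress=True)
s=telemetry.sense(); M=R.from_quat(s['tool_rot']).as_matrix(); print(M, "yaw z",np.arctan2(M[1,2],M[0,2]))
print("bottle base?",plane("top",(428,256),0.15),plane("top",(460,258),.29), plane("scene",(157,125),.29))
t=np.array([.5415,-.0165,.36]); up=np.array([0,0,.13])
print("up",M.T@up,"rest",M.T@(t-s['tcp_pos']))
for p in ((385,187),(253,118),(365,310)): print(plane("top",p,.162))
E
```

```text
[[-0.0003  0.9542  0.2991]
 [ 0.0019  0.2991 -0.9542]
 [-1.      0.0003 -0.0019]] yaw z -1.266997783416838
bottle base? [ 0.4594 -0.3721  0.15  ] [ 0.4617 -0.3866  0.29  ] [ 0.4826 -0.3766  0.29  ]
up [-0.13    0.     -0.0003] rest [-0.1285  0.5117 -0.4469]
[ 0.6219 -0.2664  0.162 ]
[0.7837 0.0486 0.162 ]
[ 0.3338 -0.2183  0.162 ]
```

Request:
step_arm(commands=[[-0.04, 0, 0, 0], [-0.08, 0, 0, 0], [-0.12, 0, 0, 0], [-0.13, 0.51, -0.445, 0.87], [-0.13, 0.51, -0.445, 0.87], [-0.13, 0.51, -0.445, 0.87], [-0.13, 0.51, -0.445, 0.87], [-0.13, 0.51, -0.445, 0.87]], jaw=0.065, grip_force=40)

```text
t: 0.77
tcp_pos: [0.2954, -0.4175, 0.3535]
tool_rot: [0.574, 0.414, -0.573, 0.412]
force: [0.6, 0.4, 0.9]
finger_gap: 0.758
```

```bash
cat > to.py <<'E'
from h import *
import sys
np.set_printoptions(precision=4,suppress=True)
s=telemetry.sense(); M=R.from_quat(s['tool_rot']).as_matrix(); yaw=np.arctan2(M[1,2],M[0,2])
t=np.array([float(v) for v in sys.argv[1:4]]); y=float(sys.argv[4])
print("t",s['t'],"tcp",s['tcp_pos'],"yaw",yaw,"x",M[:,0],"F",s['force'],"T",s['ft_torque'],"gap",s['finger_gap'],"q",s['q'])
print("shift",M.T@(t-s['tcp_pos']),"turn",yaw-y)
E
python3 to.py .5415 -.0165 .36 -2.14
```

```text
t 0.7667 tcp [ 0.2954 -0.4175  0.3535] yaw -1.8938528347370274 x [-0.0004  0.003  -1.    ] F [0.5928 0.4095 0.8989] T [-0.0658 -0.0148  0.0254] gap 0.7584653912802205 q [-1.1742  0.2432  1.5418  0.0009  1.3596  0.7194]
shift [-0.0054  0.106  -0.4584] turn 0.24614716526297276
```

Request:
step_arm(commands=[[-0.005, 0.106, -0.458, 0.25], [-0.005, 0.106, -0.458, 0.25], [-0.005, 0.106, -0.458, 0.25], [-0.005, 0.106, -0.458, 0.25], [-0.005, 0.106, -0.458, 0.25], [-0.005, 0.106, -0.458, 0.25], [-0.005, 0.106, -0.458, 0.25], [-0.005, 0.106, -0.458, 0.25]])

```text
t: 1.43
tcp_pos: [0.4662, -0.1383, 0.3576]
tool_rot: [0.621, 0.339, -0.621, 0.337]
force: [1.3, -0.8, -0.4]
finger_gap: 0.761
```

```bash
python3 to.py .5415 -.0165 .28 -2.14
```

```text
t 1.4333 tcp [ 0.4662 -0.1383  0.3576] yaw -2.144009483214701 x [-0.0008  0.0032 -1.    ] F [ 1.329  -0.8041 -0.3646] T [-0.0033 -0.0514 -0.0243] gap 0.7609839555429754 q [-0.5202  0.1991  1.59    0.0024  1.3547  1.6233]
shift [ 0.078  -0.0026 -0.143 ] turn -0.004009483214701071
```

Request:
step_arm(commands=[[0.03, -0.003, -0.143, 0], [0.03, -0.003, -0.143, 0], [0.03, -0.003, -0.143, 0], [0.03, -0.003, -0.143, 0], [0.06, -0.003, -0.143, 0], [0.09, -0.003, -0.143, 0], [0.09, -0.003, -0.143, 0], [0.09, -0.003, -0.143, 0]])

```text
t: 2.1
tcp_pos: [0.5399, -0.0158, 0.2666]
tool_rot: [-0.62, -0.341, 0.622, -0.336]
force: [0.8, 0.4, 0.5]
finger_gap: 0.763
```

```bash
python3 to.py .5415 -.0165 .19 -2.14; python3 - <<'E'
from h import *
for n in ("scene","top"): cv2.imwrite(f"pics/{n}1.png",optics.snapshot(n)[:,:,::-1])
a=cv2.imread('pics/scene1.png')[110:250,215:375]; b=cv2.imread('pics/top1.png')[160:290,200:350]
cv2.imwrite('pics/z1.png',np.vstack([cv2.resize(a,(343,300)),cv2.resize(b,(343,298))])) 
cv2.imwrite('pics/z1.png',np.hstack([cv2.resize(a,(400,350)),cv2.resize(b,(400,350))])) 
E
```

```text
t 2.1 tcp [ 0.5399 -0.0158  0.2666] yaw -2.1437759983558498 x [-0.0056  0.0044 -1.    ] F [0.791  0.3529 0.4656] T [-0.0108 -0.0101 -0.0024] gap 0.762855478929251 q [-0.2379  0.3737  1.5995  0.0032  1.1749  1.9046]
shift [ 0.0765  0.0022 -0.0003] turn -0.00377599835584963
```

View pics/z1.png

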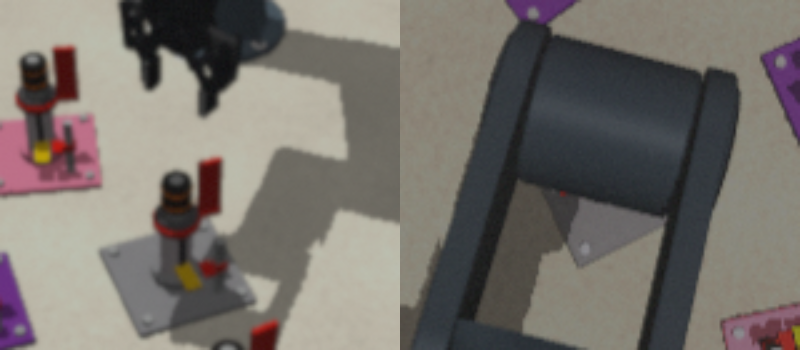

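```bash
python3 -c "
from h import *
s=telemetry.sense();print(proj('scene',s['tcp_pos']),s['tcp_pos'],proj('scene',[.5415,-.0165,.162]))"
```

```text
[285.54116804 151.80388352] [ 0.54205339 -0.01677956  0.26925782] [285.48728405 182.00538203]
```

Request:
step_arm(commands=[[0.03, 0, 0, 0], [0.06, 0, 0, 0], [0.08, 0, 0, 0], [0.1, 0, 0, 0], [0.12, 0, 0, 0], [0.12, 0, 0, 0]])

```text
t: 2.7
tcp_pos: [0.5413, -0.0169, 0.1479]
tool_rot: [-0.621, -0.339, 0.621, -0.336]
force: [-0.2, 0.5, 0.2]
finger_gap: 0.757
```

```bash
python3 to.py .5415 -.0165 .122 -2.14; python3 - <<'E'
from h import *
for n in ("scene",): cv2.imwrite(f"pics/{n}2.png",optics.snapshot(n)[:,:,::-1])
a=cv2.imread('pics/scene2.png')[140:250,235:345]
cv2.imwrite('pics/z2.png',cv2.resize(a,(600,600)))
E
```

```text
t 2.7 tcp [ 0.5413 -0.0169  0.1479] yaw -2.1457414722469044 x [-0.0019  0.0035 -1.    ] F [-0.1761  0.4647  0.231 ] T [ 0.0008  0.0496 -0.0624] gap 0.7574420975556643 q [-0.2392  0.5336  1.7207  0.0038  0.89    1.9041]
shift [ 0.0259  0.     -0.0003] turn -0.0057414722469042445
```

View pics/z2.png

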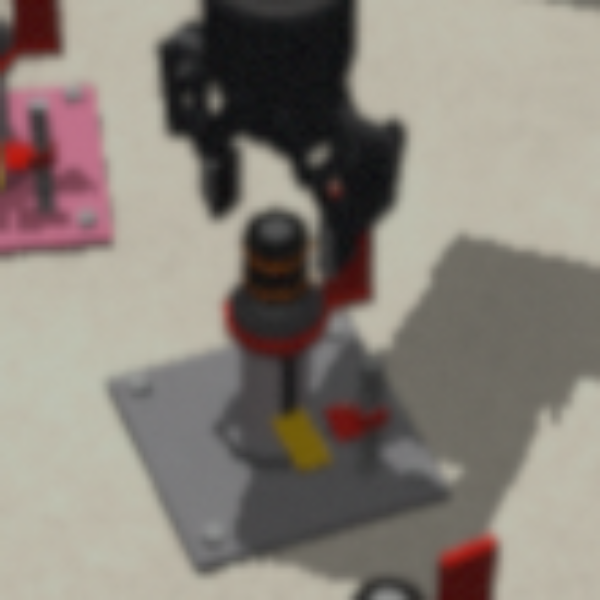

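Centred over the head, with the fingertips just at its top. I'll go down and close.

Request:
step_arm(commands=[[0.013, 0, 0, 0], [0.026, 0, 0, 0], [0.026, 0, 0, 0], [0.026, 0, 0, 0]])

```text
t: 3.08
tcp_pos: [0.5435, -0.0174, 0.1252]
tool_rot: [0.623, 0.338, -0.62, 0.337]
force: [-0.5, -0.9, -0.1]
finger_gap: 0.761
```

Request:
step_arm(commands=[[0, 0, 0, 0], [0, 0, 0, 0], [0, 0, 0, 0], [0, 0, 0, 0], [0, 0, 0, 0], [0, 0, 0, 0]], jaw=0.02, grip_force=50)

```text
t: 3.58
tcp_pos: [0.5439, -0.0189, 0.1272]
tool_rot: [0.622, 0.337, -0.62, 0.339]
force: [-2.7, -4.2, 8.4]
finger_gap: 0.408
```

```bash
python3 to.py .5415 -.0165 .122 -2.14; python3 - <<'E'
from h import *
for n in ("scene","top"): cv2.imwrite(f"pics/{n}3.png",optics.snapshot(n)[:,:,::-1])
a=cv2.imread('pics/scene3.png')[140:250,235:345]
b=cv2.imread('pics/top3.png')[150:290,200:340]
cv2.imwrite('pics/z3.png',np.hstack([cv2.resize(a,(400,400)),cv2.resize(b,(400,400))]))
E
```

```text
t 3.5833 tcp [ 0.5439 -0.0189  0.1272] yaw -2.144477324092295 x [ 0.0046 -0.0009 -1.    ] F [-2.6753 -4.1931  8.3628] T [-0.8166  0.6136  0.0427] gap 0.4076715438329775 q [-0.2403  0.5669  1.7344  0.0003  0.8357  1.9039]
shift [ 0.0052 -0.0034 -0.0007] turn -0.004477324092294843
```

View pics/z3.png

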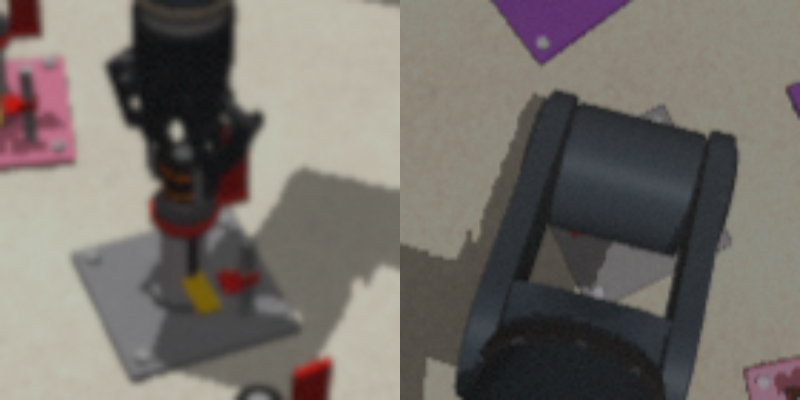

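Request:
step_arm(commands=[[-0.004, 0, 0, 0], [-0.008, 0, 0, 0], [-0.012, 0, 0, 0], [-0.014, 0, 0, 0], [-0.014, 0, 0, 0], [-0.014, 0, 0, 0]])

```text
t: 4.18
tcp_pos: [0.5438, -0.0191, 0.1413]
tool_rot: [0.622, 0.337, -0.62, 0.339]
force: [-0.2, -2.5, -4.0]
finger_gap: 0.41
```

```bash
python3 to.py .5415 -.0165 .141 -2.14; python3 - <<'E'
from h import *
for n in ("scene","top"): cv2.imwrite(f"pics/{n}4.png",optics.snapshot(n)[:,:,::-1])
a=cv2.imread('pics/scene4.png')[200:235,278:318]
cv2.imwrite('pics/z4.png',np.vstack([cv2.resize(cv2.imread('pics/scene0.png')[200:235,278:318],None,fx=8,fy=8,interpolation=0),cv2.resize(a,None,fx=8,fy=8,interpolation=0)]))
E
```

```text
t 4.1833 tcp [ 0.5438 -0.0191  0.1413] yaw -2.144276573343068 x [ 0.0046 -0.0012 -1.    ] F [-0.2106 -2.54   -4.0349] T [-0.3752 -0.0138 -0.0043] gap 0.41045483181279635 q [-0.2404  0.5445  1.7244 -0.0001  0.8679  1.9039]
shift [ 0.0003 -0.0034 -0.0009] turn -0.00427657334306808
```

View pics/z4.png

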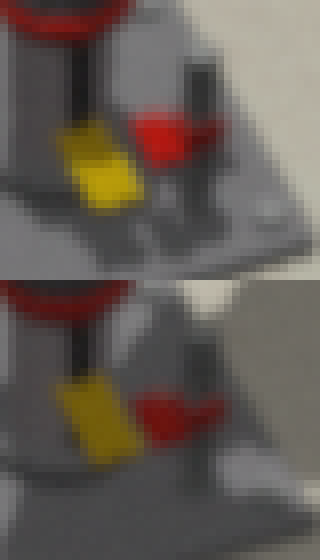

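```bash
cat > lev.py <<'E'
from h import *
import sys
C=np.array([.5415,-.0165]);y=.47
ax=np.array([np.cos(y),np.sin(y)]);ay=np.array([-ax[1],ax[0]])
n=int(sys.argv[1]); tag=sys.argv[2]
im=cv2.imread('pics/scene0.png').astype(np.float32) if n==0 else np.mean([optics.snapshot("scene")[:,:,::-1].astype(np.float32) for _ in range(n)],0)
K,k,o,A=cam("scene")
ys=np.arange(-.02,.04,.0005); zs=np.arange(.085,.015,-.0005)
Y,Z=np.meshgrid(ys,zs)
P=np.stack([C[0]+.058*ax[0]+Y*ay[0],C[1]+.058*ax[1]+Y*ay[1],Z],-1).reshape(-1,3)
uv=cv2.projectPoints((P-o)@A,np.zeros(3),np.zeros(3),K,np.array([k,0,0,0,0.]))[0].reshape(Y.shape+(2,)).astype(np.float32)
w=cv2.remap(im,uv[...,0],uv[...,1],cv2.INTER_LINEAR)
cv2.imwrite(f'pics/{tag}.png',cv2.resize(np.clip(w*1.5,0,255),None,fx=4,fy=4,interpolation=0))
b,g,r=w[...,0],w[...,1],w[...,2]
for nm,s,sel in (("yel",(r+g)/2-b,(ys>-.008)&(ys<.008)),("red",r-(g+b)/2,(ys>.013)&(ys<.021))):
    # lower edge: half-max crossing per column
    out=[];zz=zs
    for c in np.where(sel)[0]:
        col=s[:,c].copy(); 
        col[zs>.072]=0
        base=np.median(s[-10:,c])
        i0=np.argmax(col); h=(col.max()+base)/2
        i=i0
        while col[i]>h and i<len(col)-1:i+=1
        f=(col[i-1]-h)/(col[i-1]-col[i]); out.append(zs[i-1]-.0005*f)
    p=np.polyfit(ys[sel],out,1)
    print(nm,"lower edge z mm",np.round(np.array(out)*1e3,1)[::2],"mean",np.mean(out)*1e3, "at y=.012: ",np.polyval(p,.012)*1e3,'slope',p[0])
E
python3 lev.py 0 r0; python3 lev.py 8 r1; python3 -c "
import cv2,numpy as np;cv2.imwrite('pics/rr.png',np.hstack([cv2.imread('pics/r0.png')[:,:395],cv2.imread('pics/r1.png')[:,:395]]))"
```

```text
yel lower edge z mm [43.9 43.5 43.  42.7 42.6 42.6 42.6 42.7 43.  43.  42.8 42.6 42.3 41.7
 41.2 40.7] mean 42.49743874417024 at y=.012:  40.74560364576954 slope -0.1430069468082191
red lower edge z mm [58.3 58.2 58.1 58.  57.9 57.8 57.7 57.3] mean 57.871649573125964 at y=.012:  58.53094564847497 slope -0.13879917375769174
yel lower edge z mm [56.6 56.3 56.  55.9 56.  56.2 56.3 56.5 56.7 56.6 56.2 55.9 55.5 55.
 54.7 54.4] mean 55.90068834848257 at y=.012:  54.62343676008333 slope -0.10426543578769305
red lower edge z mm [57.9 57.8 57.6 57.5 57.6 57.6 57.6 57.3] mean 57.567303874553524 at y=.012:  57.849168544274065 slope -0.05933993046748939[ WARN:0@0.557] global loadsave.cpp:1063 imwrite_ Unsupported depth image for selected encoder is fallbacked to CV_8U.
[ WARN:0@10.258] global loadsave.cpp:1063 imwrite_ Unsupported depth image for selected encoder is fallbacked to CV_8U.
```

View pics/rr.png

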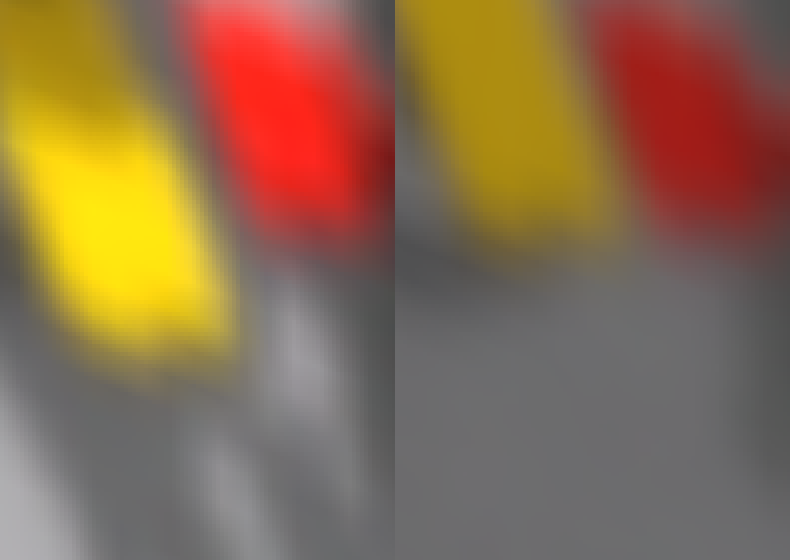

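```bash
python3 - <<'E'
from h import *
C=np.array([.5415,-.0165]);y=.47
ax=np.array([np.cos(y),np.sin(y)]);ay=np.array([-ax[1],ax[0]])
im=cv2.imread('pics/top0.png').astype(np.float32)
K,k,o,A=cam("top")
xs=np.arange(.08,.02,-.0005); ys=np.arange(.05,-.03,-.0005)
for nm,z in (("yel",.0425),("red",.0585),("red",.0615)):
    Y,X=np.meshgrid(ys,xs)
    P=np.stack([C[0]+X*ax[0]+Y*ay[0],C[1]+X*ax[1]+Y*ay[1],X*0+z],-1).reshape(-1,3)
    uv=cv2.projectPoints((P-o)@A,np.zeros(3),np.zeros(3),K,np.array([k,0,0,0,0.]))[0].reshape(Y.shape+(2,)).astype(np.float32)
    w=cv2.remap(im,uv[...,0],uv[...,1],cv2.INTER_LINEAR); b,g,r=[w[...,i] for i in range(3)]
    s=(r+g)/2-b if nm=="yel" else r-(g+b)/2
    cv2.imwrite(f'pics/tt_{nm}{int(z*1e4)}.png',cv2.resize(np.clip(w*1.5,0,255).astype(np.uint8),None,fx=4,fy=4,interpolation=0))
    for lo,hi in ((-.007,.007),(.015,.023)):
        if (nm=="yel")!=(lo<0): continue
        o_=[]
        for c in np.where((ys>lo)&(ys<hi))[0]:
            col=s[:,c]; h=(col[xs>.035].max()+np.median(col[:15]))/2; i=np.argmax(col>h); o_.append(xs[i]+.0005*(col[i]-h)/(col[i]-col[i-1]))
        print(nm,z,np.round(np.array(o_)[::3]*1e3,1),np.mean(o_)*1e3)
    # y extent
    rows=(xs>.042)&(xs<.055); prof=s[rows].mean(0); hh=prof[(ys>-.015)&(ys<.035)].max()/2
    q=np.where(prof>hh)[0]; print(" y range",ys[q[0]],ys[q[-1]])
E
```

```text
yel 0.0425 [57.  56.9 56.9 56.9 56.8 56.8 56.9 57.  57.  56.9] 56.92066600347829
 y range 0.009499999999999967 -0.00900000000000005
red 0.0585 [57.7 58.2 57.9 57.6 57.2 56.6] 57.592868625930564
 y range 0.029499999999999985 -0.006500000000000047
red 0.0615 [57.4 57.9 57.7 57.4 56.9 56.3] 57.31869459529478
 y range 0.029499999999999985 -0.006500000000000047
```

View pics/tt_red585.png

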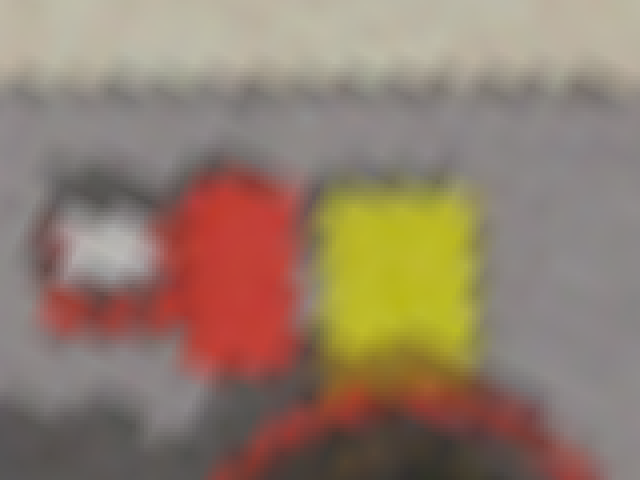

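Request:
step_arm(commands=[[-0.002, 0, 0, 0], [-0.002, 0, 0, 0], [-0.002, 0, 0, 0]])

```text
t: 4.93
tcp_pos: [0.5439, -0.019, 0.1432]
tool_rot: [0.622, 0.337, -0.62, 0.339]
force: [0.6, -2.5, -4.6]
finger_gap: 0.41
```

```bash
python3 to.py .5415 -.0165 .143 -2.14; python3 lev.py 8 r2 2>/dev/null
```

```text
t 4.9333 tcp [ 0.5439 -0.019   0.1432] yaw -2.1444143032549654 x [ 0.0046 -0.001  -1.    ] F [ 0.5534 -2.5447 -4.5876] T [-0.4277 -0.0133  0.0403] gap 0.41010726888417476 q [-0.2404  0.5416  1.7228  0.0001  0.8725  1.9039]
shift [ 0.0002 -0.0034 -0.0009] turn -0.004414303254965279
yel lower edge z mm [59.  58.7 58.4 58.4 58.4 58.4 58.3 58.3 58.2 58.2 58.2 58.2 58.2 58.1
 58.2 58.1] mean 58.30083282013264 at y=.012:  57.770321338297485 slope -0.043307059741644206
red lower edge z mm [58.  57.8 57.7 57.6 57.6 57.6 57.6 57.3] mean 57.59795738956516 at y=.012:  57.946720683852476 slope -0.07342385142891415
```

View pics/r2.png

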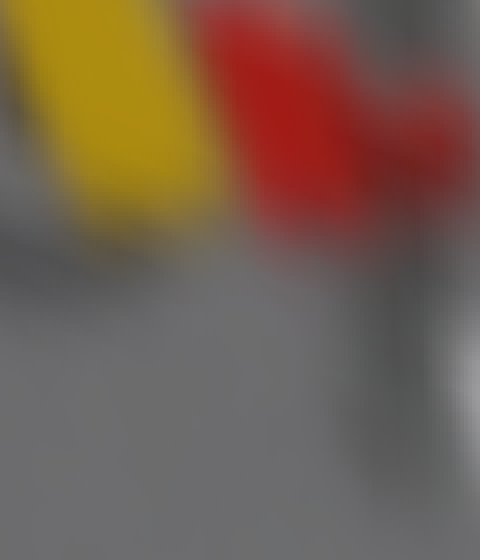

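The index and marker are level to within about 0.5 mm. Next I'll turn the gripper anticlockwise (negative turn), gently at first, watching the forces.

Request:
step_arm(commands=[[0, 0, 0, -0.06], [0, 0, 0, -0.12], [0, 0, 0, -0.18], [0, 0, 0, -0.24], [0, 0, 0, -0.24], [0, 0, 0, -0.24]])

```text
t: 5.83
tcp_pos: [0.5441, -0.0186, 0.1431]
tool_rot: [0.578, 0.408, -0.575, 0.411]
force: [1.2, 0.3, -4.2]
finger_gap: 0.406
```

```bash
python3 to.py .5439 -.019 .1432 -2.14
```

```text
t 5.8333 tcp [ 0.5441 -0.0186  0.1431] yaw -1.9061909604506295 x [ 0.0051 -0.0003 -1.    ] F [ 1.177   0.3327 -4.2051] T [-0.0767 -0.1776 -0.0079] gap 0.4059617836249108 q [-0.2401  0.5418  1.7228  0.0011  0.872   1.6654]
shift [-0.0001 -0.      0.0004] turn 0.2338090395493706
```

Request:
step_arm(commands=[[0, 0, 0, -0.05], [0, 0, 0, -0.1], [0, 0, 0, -0.15], [0, 0, 0, -0.2], [0, 0, 0, -0.25], [0, 0, 0, -0.3], [0, 0, 0, -0.35], [0, 0, 0, -0.35]])

```text
t: 6.5
tcp_pos: [0.5442, -0.0179, 0.1431]
tool_rot: [0.498, 0.502, -0.495, 0.504]
force: [1.2, 1.0, -3.9]
finger_gap: 0.408
```

```bash
python3 to.py .5439 -.019 .1432 -2.14;python3 - <<'E'
from h import *
for n in ("scene","top"): cv2.imwrite(f"pics/{n}5.png",optics.snapshot(n)[:,:,::-1])
a=cv2.imread('pics/scene5.png')[140:240,235:335]
b=cv2.imread('pics/top5.png')[150:290,200:340]
cv2.imwrite('pics/z5.png',np.hstack([cv2.resize(a,(400,400)),cv2.resize(b,(400,400))]))
E
```

```text
t 6.5 tcp [ 0.5442 -0.0179  0.1431] yaw -1.5573741920561137 x [ 0.0054  0.001  -1.    ] F [ 1.2182  0.9622 -3.9189] T [ 0.3018 -0.1997 -0.035 ] gap 0.4082356652133285 q [-0.2395  0.5418  1.7227  0.0029  0.8721  1.316 ]
shift [-0.0001 -0.0003  0.0011] turn 0.5826258079438864
```

View pics/z5.png

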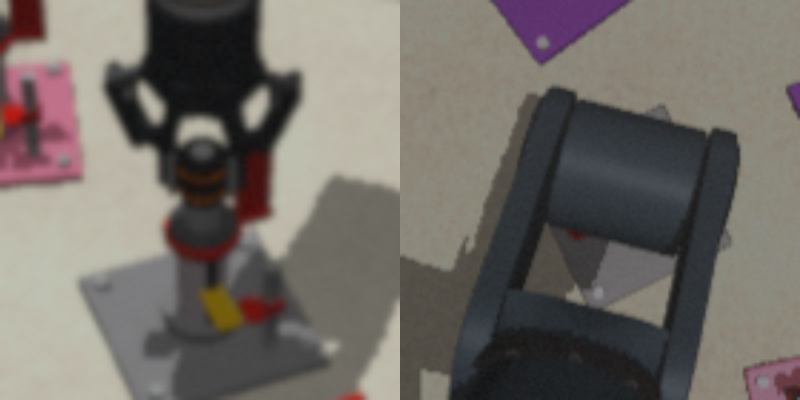

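Request:
step_arm(commands=[[0, 0, 0, -0.05], [0, 0, 0, -0.1], [0, 0, 0, -0.15], [0, 0, 0, -0.2], [0, 0, 0, -0.25], [0, 0, 0, -0.3], [0, 0, 0, -0.35], [0, 0, 0, -0.35]])

```text
t: 7.27
tcp_pos: [0.544, -0.0172, 0.1431]
tool_rot: [0.404, 0.581, -0.4, 0.583]
force: [1.2, 3.1, -3.6]
finger_gap: 0.412
```

```bash
python3 to.py .5439 -.019 .1432 -2.14;python3 - <<'E'
from h import *
for n in ("scene","top"): cv2.imwrite(f"pics/{n}6.png",optics.snapshot(n)[:,:,::-1])
a=cv2.imread('pics/scene6.png')[140:240,235:335]
b=cv2.imread('pics/top6.png')[150:290,200:340]
cv2.imwrite('pics/z6.png',np.hstack([cv2.resize(a,(400,400)),cv2.resize(b,(400,400))]))
E
```

```text
t 7.2667 tcp [ 0.544  -0.0172  0.1431] yaw -1.209848247241545 x [ 0.0052  0.0021 -1.    ] F [ 1.1963  3.0966 -3.6282] T [ 0.5546 -0.1465 -0.0042] gap 0.4119117242048573 q [-0.2389  0.5417  1.723   0.0043  0.8724  0.9682]
shift [-0.0001 -0.0007  0.0016] turn 0.9301517527584551
```

View pics/z6.png

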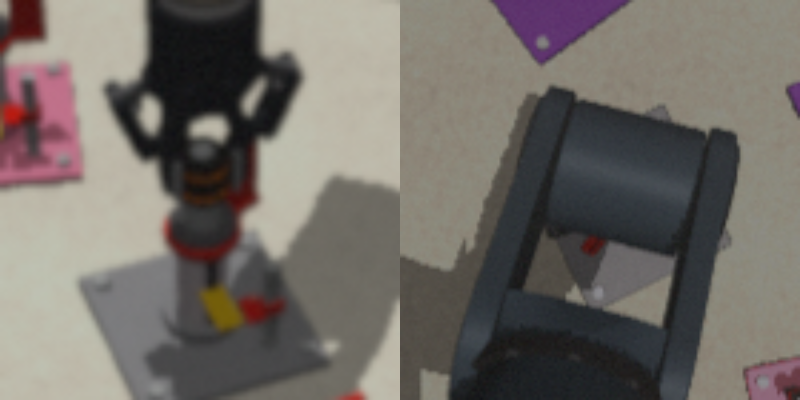

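Request:
step_arm(commands=[[0, 0, 0, -0.05], [0, 0, 0, -0.1], [0, 0, 0, -0.15], [0, 0, 0, -0.2], [0, 0, 0, -0.25], [0, 0, 0, -0.3], [0, 0, 0, -0.35], [0, 0, 0, -0.35]])

```text
t: 8.03
tcp_pos: [0.5437, -0.0166, 0.1431]
tool_rot: [0.297, 0.641, -0.294, 0.643]
force: [0.9, 3.9, -4.1]
finger_gap: 0.405
```

```bash
python3 to.py .5439 -.019 .1432 -2.14;python3 - <<'E'
from h import *
for n in ("scene","top"): cv2.imwrite(f"pics/{n}7.png",optics.snapshot(n)[:,:,::-1])
a=cv2.imread('pics/scene7.png')[140:240,235:335]
b=cv2.imread('pics/top7.png')[150:290,200:340]
cv2.imwrite('pics/z7.png',np.hstack([cv2.resize(a,(400,400)),cv2.resize(b,(400,400))]))
E
```

```text
t 8.0333 tcp [ 0.5437 -0.0166  0.1431] yaw -0.8623125882197589 x [ 0.0044  0.0032 -1.    ] F [ 0.8746  3.8716 -4.0915] T [ 0.7214 -0.025  -0.0182] gap 0.4050092257433072 q [-0.2384  0.5416  1.7233  0.0054  0.8731  0.6204]
shift [-0.0001 -0.0014  0.0019] turn 1.2776874117802413
```

View pics/z7.png

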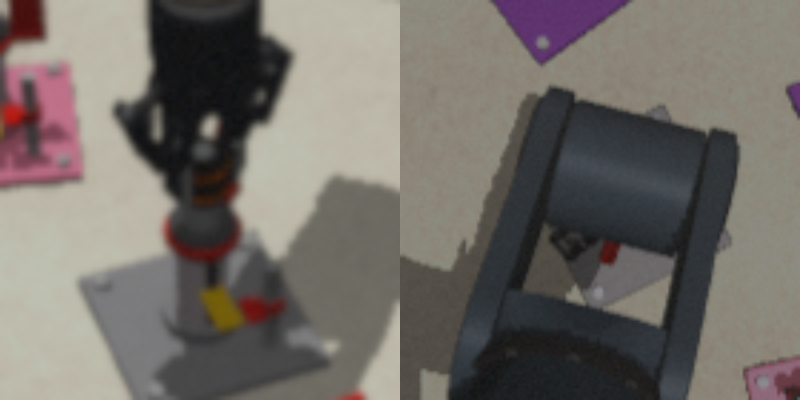

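```bash
cat > pad.py <<'E'
from h import *
import sys
for f in sys.argv[1:]:
    im=cv2.imread(f).astype(int); b,g,r=im[...,0],im[...,1],im[...,2]
    m=(r-(g+b)/2>35); k=np.zeros_like(m);k[225:262,250:300]=m[225:262,250:300]
    yy,xx=np.where(k); 
    if not len(yy): print(f,"none");continue
    P=plane("top",(xx.mean(),yy.mean()),.178)[:2]-[.542,-.0165]
    print(f,len(yy),xx.mean(),yy.mean(),"r",np.hypot(*P),"lever",(np.arctan2(P[1],P[0])-.47-1.5)%6.283)
E
python3 pad.py pics/top6.png pics/top7.png
```

```text
pics/top6.png 28 266.82142857142856 235.35714285714286 r 0.046495547782444885 lever 0.5313611326384082
pics/top7.png 34 272.79411764705884 238.05882352941177 r 0.04553622418846507 lever 0.8591503047332996
```

Request:
step_arm(commands=[[0, 0, 0, -0.04], [0, 0, 0, -0.08], [0, 0, 0, -0.11], [0, 0, 0, -0.13], [0, 0, 0, -0.13]])

```text
t: 8.55
tcp_pos: [0.5435, -0.0164, 0.143]
tool_rot: [0.256, 0.659, -0.252, 0.661]
force: [0.1, 4.3, -3.9]
finger_gap: 0.406
```

```bash
cat > chk.sh <<'E'
python3 to.py .5439 -.019 .1432 -2.14;python3 - <<'P'
from h import *
cv2.imwrite(f"pics/top$1.png",optics.snapshot("top")[:,:,::-1])
P
python3 pad.py pics/top$1.png
E
bash chk.sh 8
```

```text
t 8.55 tcp [ 0.5435 -0.0164  0.143 ] yaw -0.7345524879449272 x [ 0.0039  0.0035 -1.    ] F [ 0.0562  4.2827 -3.8511] T [ 0.7644  0.0152 -0.0226] gap 0.40562781078384236 q [-0.2383  0.5417  1.7236  0.0057  0.8734  0.4926]
shift [-0.0002 -0.0016  0.002 ] turn 1.405447512055073[ WARN:0@0.588] global loadsave.cpp:275 findDecoder imread_('pics/top8.png'): can't open/read file: check file path/integrity
Traceback (most recent call last):
  File "pad.py", line 4, in <module>
    im=cv2.imread(f).astype(int); b,g,r=im[...,0],im[...,1],im[...,2]
       ^^^^^^^^^^^^^^^^^^^^
AttributeError: 'NoneType' object has no attribute 'astype'
```

```bash
mv 'pics/top$1.png' pics/top8.png; python3 pad.py pics/top8.png; sed -i "s/<<'P'/<<P/" chk.sh
```

```text
pics/top8.png 37 275.2162162162162 238.67567567567568 r 0.045473349824593313 lever 0.9852505878948783
```

Request:
step_arm(commands=[[0, 0, 0, -0.02], [0, 0, 0, -0.04], [0, 0, 0, -0.06], [0, 0, 0, -0.06], [0, 0, 0, -0.06]])

```text
t: 9.02
tcp_pos: [0.5434, -0.0163, 0.143]
tool_rot: [0.236, 0.666, -0.233, 0.668]
force: [1.4, 5.1, -2.9]
finger_gap: 0.409
```

```bash
bash chk.sh 9
```

```text
t 9.0167 tcp [ 0.5434 -0.0163  0.143 ] yaw -0.6754618880554758 x [ 0.0039  0.0039 -1.    ] F [ 1.3673  5.1452 -2.8595] T [ 0.7618 -0.0266 -0.1953] gap 0.40906851797645327 q [-0.2381  0.5416  1.7236  0.0061  0.8735  0.4334]
shift [-0.0002 -0.0018  0.0021] turn 1.4645381119445244
pics/top9.png 35 275.9714285714286 239.02857142857144 r 0.045964540638351085 lever 1.0256826589775123
```

Request:
step_arm(commands=[[0, 0, 0, -0.02], [0, 0, 0, -0.04], [0, 0, 0, -0.04], [0, 0, 0, -0.04]])

```text
t: 9.4
tcp_pos: [0.5435, -0.0164, 0.143]
tool_rot: [0.223, 0.671, -0.219, 0.673]
force: [0.9, 4.2, -3.3]
finger_gap: 0.407
```

```bash
bash chk.sh 10; python3 lev.py 8 r3 2>/dev/null
```

```text
t 9.4 tcp [ 0.5435 -0.0164  0.143 ] yaw -0.6355465548924019 x [ 0.004   0.0036 -1.    ] F [ 0.9108  4.1958 -3.2609] T [ 0.7304 -0.0338 -0.0382] gap 0.40685966205889906 q [-0.2382  0.5417  1.7235  0.0058  0.8734  0.3936]
shift [-0.0002 -0.0019  0.0019] turn 1.5044534451075982
pics/top10.png 36 275.94444444444446 238.91666666666666 r 0.04572123663571024 lever 1.0234656317513497
yel lower edge z mm [58.7 58.4 58.  57.9 58.1 58.1 58.1 58.1 58.  57.9 57.9 58.  57.9 57.9
 58.  58. ] mean 58.025282399951934 at y=.012:  57.69535864345644 slope -0.026932551550651048
red lower edge z mm [58.  57.8 57.7 57.5 57.5 57.5 57.5 57.2] mean 57.54652303100373 at y=.012:  57.96520844213368 slope -0.08814429707999834
```

View pics/r3.png

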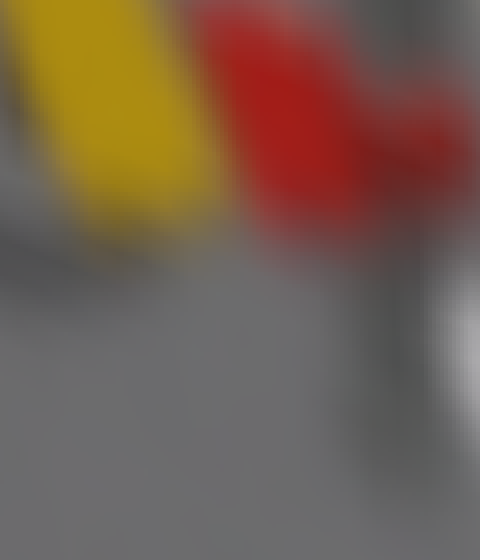

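```bash
python3 - <<'E'
from h import *
np.set_printoptions(precision=3,suppress=True)
for i in range(6):
    s=telemetry.sense(); M=R.from_quat(s['tool_rot']).as_matrix(); print(s['t'],np.arctan2(M[1,2],M[0,2]),s['force'],s['ft_torque'],s['tau'][5],s['finger_gap'],s['tcp_pos'])
    optics.snapshot("top")
for n in ("scene","top"): cv2.imwrite(f"pics/{n}11.png",optics.snapshot(n)[:,:,::-1])
a=cv2.imread('pics/scene11.png')[140:240,235:335]
b=cv2.imread('pics/top11.png')[220:270,240:290]
cv2.imwrite('pics/z11.png',np.hstack([cv2.resize(a,(400,400)),cv2.resize(b,(400,400))]))
E
```

```text
9.85 -0.6354499104316336 [ 1.857  3.785 -4.338] [ 0.625 -0.107 -0.01 ] 0.008230969542637467 0.4105225951791003 [ 0.544 -0.016  0.143]
9.9 -0.6353878909488593 [ 1.933  3.22  -4.181] [ 0.61  -0.062  0.018] 0.008657018188387156 0.40684164590684385 [ 0.544 -0.016  0.143]
9.95 -0.635468046312373 [ 0.729  3.468 -5.069] [ 0.594 -0.129 -0.007] 0.009147701784968376 0.4074669179520223 [ 0.543 -0.016  0.143]
10.0 -0.6354450961297295 [ 2.016  3.21  -4.801] [ 0.553 -0.084 -0.039] 0.0096354098059237 0.4072341593623572 [ 0.543 -0.016  0.143]
10.05 -0.6353824431459472 [ 1.833  3.135 -4.497] [ 0.586 -0.094  0.023] 0.010058452317025512 0.40652231158197955 [ 0.544 -0.016  0.143]
10.1 -0.6354714625652118 [ 1.766  2.15  -5.046] [ 0.58  -0.092  0.024] 0.01056445820722729 0.4071252050843445 [ 0.544 -0.016  0.143]
```

View pics/z11.png

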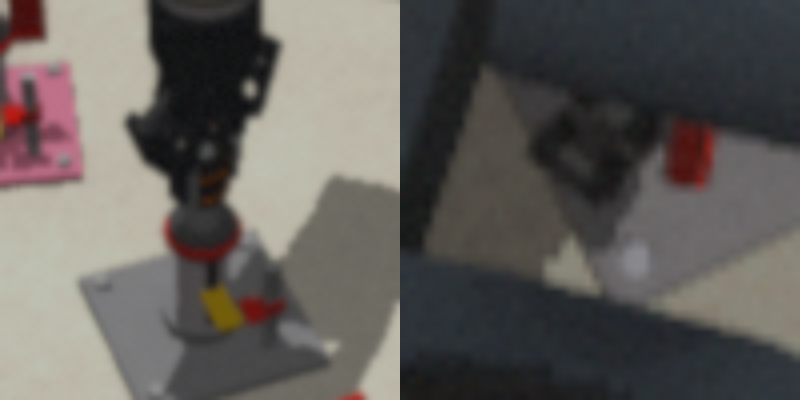

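Request:
step_arm(commands=[[0, 0, 0, -0.02], [0, 0, 0, -0.04], [0, 0, 0, -0.06], [0, 0, 0, -0.06]])

```text
t: 10.58
tcp_pos: [0.5435, -0.0162, 0.1431]
tool_rot: [0.202, 0.677, -0.199, 0.679]
force: [1.5, 4.2, -3.7]
finger_gap: 0.407
```

```bash
bash chk.sh 12;  python3 - <<'E'
from h import *
np.set_printoptions(precision=3,suppress=True)
for i in range(3):
    s=telemetry.sense(); print(s['t'],s['force'],s['ft_torque'],s['tau'][5],s['finger_gap'])
    im=optics.snapshot("top")
cv2.imwrite('pics/z12.png',cv2.resize(im[220:270,240:290,::-1],(400,400)))
E
```

```text
t 10.5833 tcp [ 0.5435 -0.0162  0.1431] yaw -0.5747590656631949 x [ 0.004   0.0041 -1.    ] F [ 1.5431  4.1563 -3.7204] T [ 0.7404 -0.0431 -0.2469] gap 0.40658173687291005 q [-0.2381  0.5415  1.7236  0.0064  0.8735  0.3325]
shift [-0.0002 -0.0021  0.0019] turn 1.5652409343368052
pics/top12.png 36 276.02777777777777 239.11111111111111 r 0.04613133311366481 lever 1.0290934318233687
10.6333 [ 1.368  4.586 -3.953] [ 0.777 -0.021 -0.23 ] -0.2315391506999731 0.40454031014674285
10.6833 [ 2.108  4.745 -4.054] [ 0.839 -0.054 -0.226] -0.20165534690022469 0.4068694224751245
10.7333 [ 1.695  4.944 -3.696] [ 0.798 -0.021 -0.202] -0.19365409389138222 0.40538216348594924
```

View pics/z12.png

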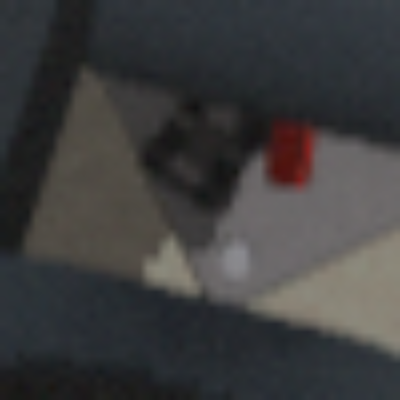

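```bash
python3 lev.py 6 r4 2>/dev/null; python3 - <<'E'
from h import *
for n in ("scene","top"):
    a=cv2.imread(f'pics/{n}0.png'); b=optics.snapshot(n)[:,:,::-1]; cv2.imwrite(f'pics/{n}13.png',b)
print(telemetry.sense()['tcp_pos'],telemetry.sense()['force'],telemetry.sense()['finger_gap'])
E
```

```text
yel lower edge z mm [58.7 58.4 58.1 58.1 58.3 58.3 58.3 58.2 58.2 58.1 58.  58.1 58.  58.
 58.1 58. ] mean 58.15972784259336 at y=.012:  57.76210534261442 slope -0.032458979590119307
red lower edge z mm [58.  57.8 57.7 57.6 57.5 57.5 57.6 57.3] mean 57.57977054803403 at y=.012:  57.96201549619833 slope -0.08047262066617909
[ 0.54346636 -0.0161608   0.14304149] [ 1.28439615  4.55511114 -3.82780249] 0.40350510719159693
```

View pics/scene13.png

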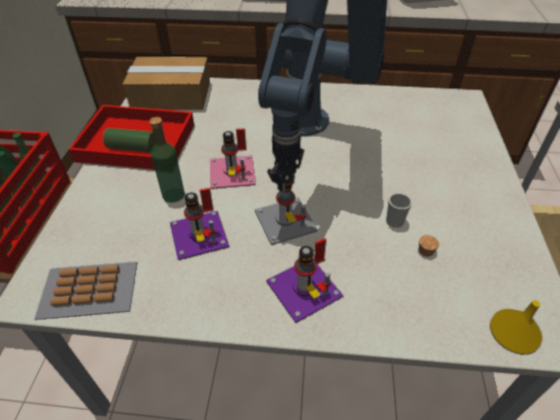

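The gripper still holds the head, the plates are level, and the bottle (168,175), tumbler (398,210) and bung (428,245) haven't moved. Handing in.

```bash
python3 -c "
from station import manip,telemetry
print(manip.sign_off()); print(telemetry.sense()['t'])"
```

```text
the job is handed in; nothing more can be done
None
the job is handed in; nothing more can be done
```

I gripped the head of the grey-base prop and drew the leg up about 16 mm, until the yellow index plate was level with the red marker. While holding it there I turned the gripper so a finger pushed the cam lever round to its stop. I handed in at about 11 s, still gripping the head at 50 N.

**Last checks:**
- **Level:** On the plane of the plate ends, the index edge read 58.2 mm and the marker edge 57.6 mm. The top view suggests the marker sticks out about 0.5 mm further, which accounts for most of that gap. I estimate they are level to within about 1 mm. The marker read the same before and after the lift (57.6–57.9 mm), within the measuring error.
- **Cam:** The top view put the lever at about 1.02–1.03 rad, which is 1.0 within camera error. It did not move when I pushed twice more, and torque on the tool reached about 0.2 N m, well over the 0.06 N m needed to turn it.
- **Grip:** The tool carried about 4 N, roughly the leg's weight, so the head is still held.
- **Bystanders:** The bottle, tumbler and bung look unmoved in the last scene picture, judged by eye.

**One disagreement:** After the first extra push the torque dropped back to near zero, though the gripper had turned about 0.04 rad further and the lever had not moved. I put this down to give in the fingers or grip. The second push brought the torque back to about 0.2 N m.

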